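# Proof-pull a clasp framework on the retention gauge

## Task

Check that the clasp framework on the blue cast holds the set force on the bench retention gauge. Pull the lock knob out, push the yellow drag pointer back to zero, then draw the sprung T-handle out until the pointer it carries stands level with the red set marker (not past it) and hold it there for about two seconds. Ease the handle all the way back under control so that the pointer stays behind as the reading, then push the lock knob fully home; leave the red marker and the things lying around as they are.

Things in the scene. Friction and masses are not known exactly. Their poses are not given: they have to be found in the camera images.
- retention_gauge: bench gauge fixed on the worktop, base 262 x 150 x 12 mm. Origin: on the worktop under the pull axis; -x pull direction (towards the robot), +y scale side, -y lock side. Blue barrel, 30 mm across, axis at z 62 mm, y 0, x -60 to +40 mm when home, slides on a rail. At the +x end a blue cast with wire framework on an upright bracket (x 70 to 124 mm, 106 mm high), joined to it by a rod
- pull_bar (a point): centre of the black T-handle's crossbar (moves with it): 12 mm across, 80 mm long along the gauge's y, axis 62 mm above the worktop, on an 8 mm rod along x. Between bar and barrel (towards +x) 54 mm of rod lie bare: fingers can go down there, beside or astride the rod, to hook the bar; rail top 21 mm above the worktop
- gauge_slide (a joint): how far the T-handle and barrel are drawn out, m: 0 = fully back, grows towards the gauge's -x, end stop 0.078; spring 1.2 N at 0 plus 1 N per 10 mm. Blocked at 0 while the lock knob is in. Pulled hard on the end stop (14 N) the framework comes off the cast
- pointer_tab (a point): middle of the drag pointer's upright yellow tab: 7 mm thick along the gauge's x, 11 mm wide along y, 37 to 69 mm above the worktop (point at 58 mm), at y = +64.5 mm. Push it with the fingertips at least 44 mm above the worktop, to pass over the red marker. Its thin red needle lies over the white scale (5 mm a line)
- drag_pointer (a joint): reading of the drag pointer, m: 0 = zero (+x end of its slot, touching the slide's dark arm when that is fully back), grows towards the gauge's -x. The handle, drawn out, carries it along; on the way back it stays behind by friction (1 N)
- marker_line (a point): inner end of the red set marker, a clip 8 mm wide along the gauge's x, at the scale's outer edge (y = +78 to +92 mm), 37 mm high. The pointer is level with it when pointer_tab and marker_line have the same x in the gauge's frame
- set_marker (a joint): place of the red set marker in the same units as drag_pointer and gauge_slide, m (fixed by friction)
- slide_index (a point): point on the slide which has the pointer's x when its steel arm touches the pointer tab; it moves with the handle
- lock_knob (a point): centre of the black round lock knob (moves with it): 28 mm across, 24 mm long, axis along the gauge's y, 42 mm above the worktop, standing out on the gauge's -y side, with bare worktop around and below
- lock_pin (a joint): lock knob, m: 0 = home (slide locked), 0.014 = pulled out towards the gauge's -y (slide free, a red collar shows). A sprung ball drives it to whichever end is nearer; 3 to 4 N moves it. It goes home only when the slide is fully back
- clasp_frame (a joint): how far the wire framework has been pulled off the cast, m: 0 = seated
- denture_setup: loose white plaster casts with denture teeth in pink wax, 92 x 74 x 62 mm, beside the scale side; origin under its centre. Leave alone.
- dappen_dish: small loose white glass dish, 39 mm across, 26 mm high, on the lock side; origin under its centre. Leave alone.
- dropper_bottle: loose brown dropper bottle with black top, 33 mm across, 102 mm high, on the lock side; origin under its centre. Leave alone.

How it is judged:
By the outcome, as a careful person would: the job done as asked, in the order asked, and still so for the second after the job is handed in, with the robot touching nothing.
It also fails if it takes over 67 s, if anything falls off the work surface, if the arm or the gripper's body presses on something with over 40 N, if the wrist force passes 120 N, or if a joint passes its speed limit or range.

## Robot

A 6-joint arm with a two-finger parallel gripper is mounted at the origin on a cart in front of the work surface, level with it; the furniture and walls round the work are solid. World frame = base frame: x ahead of the robot, y to its left, z up, the work surface at z = 0. Lengths are in m, angles in rad, forces in N, time in s.
With the tool pointing down it reaches from about 0.25 to 0.775 m from the base axis. Payload 8.9 kg.
Tool frame: the origin (TCP) lies on the centre line of the jaws, within the pads' length; the fingertips stand ctrl.tip_reach ahead of it and the grasp point (between the pads) lies 11 mm behind it (ctrl.tip_reach is the distance from the TCP to the fingertips, in m); y points along the fingers, x is the direction in which the jaws open and shut, and the axes are right-handed (so a half turn about y gives the same grasp; the last joint's range is limited). The gripper opens to 85 mm and grips with 20 to 120 N. Pads are 22 mm wide; open, the fingers measure 114 mm over their backs; the gripper's body (76 mm by 85 mm) begins 54 mm behind the grasp point. The pads swing forward as they close: fully open they stand 13 mm farther back than shut.
Start: joints at [-0.139, 0.291, -0.153, 1.127, 0, 1.431], TCP at [0.525, 0, 0.239] pointing down, gripper open.
Joint ranges: [-2.52, 2.52], [-0.91, 1.74], [-1.3, 1.37], [-1.96, 2.02], [-1.52, 1.47], [-3.14, 3.14]. Speed limits (rad/s): [2.22, 2.22, 2.79, 3.14, 3.14, 3.14].

## Interface

Orientations are given as a unit quaternion [x, y, z, w].
In Python, from station import ctrl, jaws, ik, camera gives the robot as it stands. Calls block until the motion is done:
- ctrl.reach(position, orientation): joint-space move of the TCP to a pose.
- ctrl.line_to(position, rate=0.15, rot=None): straight line of the TCP; rot=None keeps the orientation; rate is the mean speed in m/s.
- ctrl.move_joints(angles): joint-space move.
- jaws.set_gripper(opening, squeeze=None): finger opening in m; squeeze is the grip in N (None keeps the last); returns when the fingers have stopped.
- ctrl.dwell(seconds).
- ik(position, orientation): joint angles nearest the present ones, or None.
- ctrl.state(): the state.
- camera(name): name is "scene" or "side" or "wrist"; returns a dict with "img" (384x512x3 uint8, blue, green, red), "mtx" (3x3 intrinsics, pixels), "dist" ([k1, k2, p1, p2, k3] as OpenCV has them; the pictures are not rectified), "extrinsics" (4x4, takes a point from camera to world coordinates); the wrist camera has in their place "mount" (4x4, takes a point from camera to tool coordinates, whose origin is the TCP and whose axes are the tool frame's). Camera axes: x right, y down, z forward; pixel columns grow to the right and rows downward; lengths in m; the calibration is good to about 2 mm. A picture is of the moment at which its call begins: read the wrist's pose just before it. There is no depth.
A pose or a line that the arm cannot do raises ctrl.MotionError and nothing moves.
- ctrl.close_job(): hands the job in, once; it reports no verdict.
The state is a dict: "time_s": time; "qpos": joint angles; "dq": joint speeds; "joint_efforts": joint torques, N m; "eef_pos": TCP position; "orientation": TCP orientation; "contact_force": force on the tool from outside, world axes, zero at the start; "ft_torque": the same for the moment, N m; "opening": finger opening in m.
Only numpy, scipy, OpenCV 4.12 (cv2) and the standard library are available. Lean on these libraries where they do the work, as an engineer would, in place of code of your own. Each camera call takes 0.05 s, during which the arm holds its last target.

## Working session

There is one attempt and no reset: what is moved stays moved. The work goes in short steps, each a Python script; the robot and the scene stay as the last script left them, time stands still between calls to the robot, and variables do not carry over. Pictures are saved under pics/ and viewed, and the job is handed in when it is done.

```bash
ls; mkdir -p pics; python3 - <<'E'
from station import ctrl,jaws,ik,camera
import cv2,numpy as np
s=ctrl.state();print(s,ctrl.tip_reach)
for n in("scene","side","wrist"):
    c=camera(n);cv2.imwrite(f"pics/a_{n}.png",c["img"]);print(n,{k:np.round(v,4).tolist() for k,v in c.items() if k!="img"})
E
```

```text
pics
{'time_s': 0.0, 'qpos': array([-1.39298421e-01,  2.91277190e-01, -1.54139367e-01,  1.12669649e+00,
        4.56508817e-05,  1.43150442e+00]), 'dq': array([-7.35697288e-04, -3.55588144e-04, -1.43600985e-04, -1.63228871e-04,
       -4.78841020e-05, -8.23035903e-04]), 'joint_efforts': array([-3.46096487e-03, -5.37150800e+01,  3.31364536e+01,  1.60375424e-02,
       -3.39078597e-04,  1.08972756e-05]), 'eef_pos': array([5.24567956e-01, 7.97950480e-05, 2.38729038e-01]), 'orientation': array([-7.07026007e-01,  4.61093633e-04,  4.56468593e-04,  7.07187248e-01]), 'contact_force': array([-0.30743081, -1.33876594,  0.84696687]), 'ft_torque': array([ 0.0054711 , -0.02161702,  0.05781933]), 'opening': 0.08538841473405848} 0.008
scene {'mtx': [[494.7006, 0.0, 256.4429], [0.0, 494.7006, 191.9334], [0.0, 0.0, 1.0]], 'dist': [-0.1082, 0.0, 0.0, 0.0, 0.0], 'extrinsics': [[0.6278, -0.3781, 0.6803, -0.353], [-0.7783, -0.2932, 0.5553, -0.7391], [-0.0105, -0.8781, -0.4783, 0.7355], [0.0, 0.0, 0.0, 1.0]]}
side {'mtx': [[395.7703, 0.0, 250.7096], [0.0, 395.7703, 192.089], [0.0, 0.0, 1.0]], 'dist': [-0.1288, 0.0, 0.0, 0.0, 0.0], 'extrinsics': [[0.9817, -0.1295, 0.1393, 0.4862], [-0.1897, -0.6125, 0.7674, -0.6768], [-0.0141, -0.7798, -0.6259, 0.6383], [0.0, 0.0, 0.0, 1.0]]}
wrist {'mtx': [[293.1326, 0.0, 253.0625], [0.0, 293.1326, 189.1984], [0.0, 0.0, 1.0]], 'dist': [0.0106, 0.0, 0.0, 0.0, 0.0], 'mount': [[1.0, -0.0009, -0.0008, 0.0002], [0.0005, -0.2973, 0.9548, -0.135], [-0.0011, -0.9548, -0.2973, 0.0772], [0.0, 0.0, 0.0, 1.0]]}
```

View images.

View pics/a_scene.png

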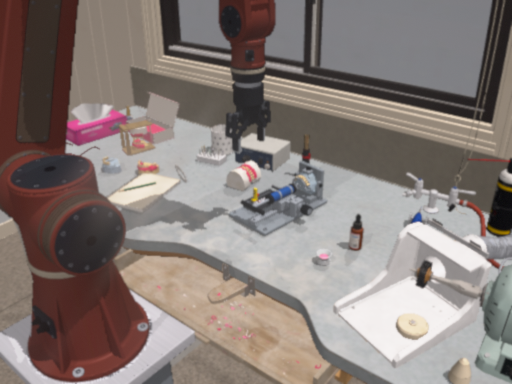

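View pics/a_side.png

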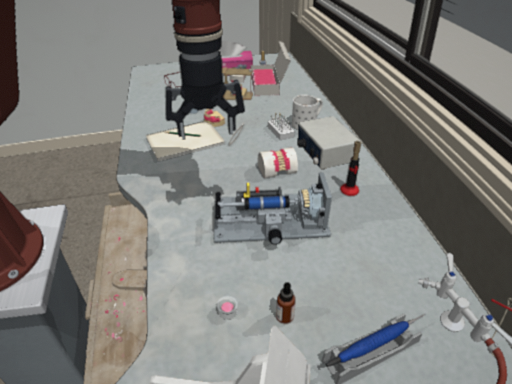

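View pics/a_wrist.png

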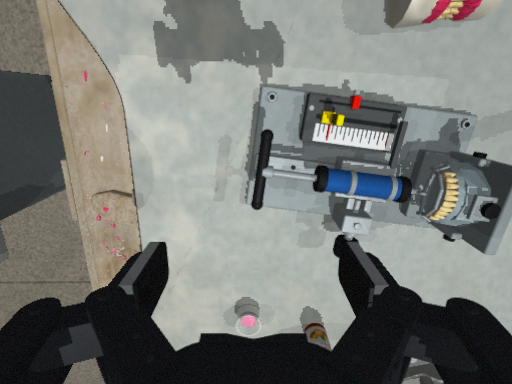

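```bash
cat > h.py <<'E'
from station import ctrl,jaws,ik,camera
import cv2,numpy as np
from scipy.spatial.transform import Rotation as R
def shot(n,name=None):
    s=ctrl.state();c=camera(n)
    if n=="wrist":
        T=np.eye(4);T[:3,:3]=R.from_quat(s["orientation"]).as_matrix();T[:3,3]=s["eef_pos"];c["E"]=T@np.array(c["mount"])
    else: c["E"]=np.array(c["extrinsics"])
    if name:
        cv2.imwrite(f"pics/{name}.png",c["img"])
    return c
def onplane(c,uv,z):
    p=cv2.undistortPoints(np.array(uv,float).reshape(-1,1,2),np.array(c["mtx"]),np.array(c["dist"])).reshape(-1,2)
    d=np.c_[p,np.ones(len(p))]@c["E"][:3,:3].T;o=c["E"][:3,3]
    return o+d*((np.atleast_1d(z)-o[2])/d[:,2])[:,None]
def proj(c,P):
    E=np.linalg.inv(c["E"])
    r,_=cv2.Rodrigues(E[:3,:3]);return cv2.projectPoints(np.array(P,float).reshape(-1,1,3),r,E[:3,3],np.array(c["mtx"]),np.array(c["dist"]))[0].reshape(-1,2)
def crop(c,x0,y0,x1,y1,f,name):
    cv2.imwrite(f"pics/{name}.png",cv2.resize(c["img"][y0:y1,x0:x1],None,fx=f,fy=f,interpolation=cv2.INTER_CUBIC))
E
python3 - <<'E'
from h import *
c=shot("wrist");crop(c,240,75,512,265,2.9,"b")
np.savez("c0.npz",**c)
hsv=cv2.cvtColor(c["img"],cv2.COLOR_BGR2HSV)
E
```

```text
(no output)
```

View pics/b.png

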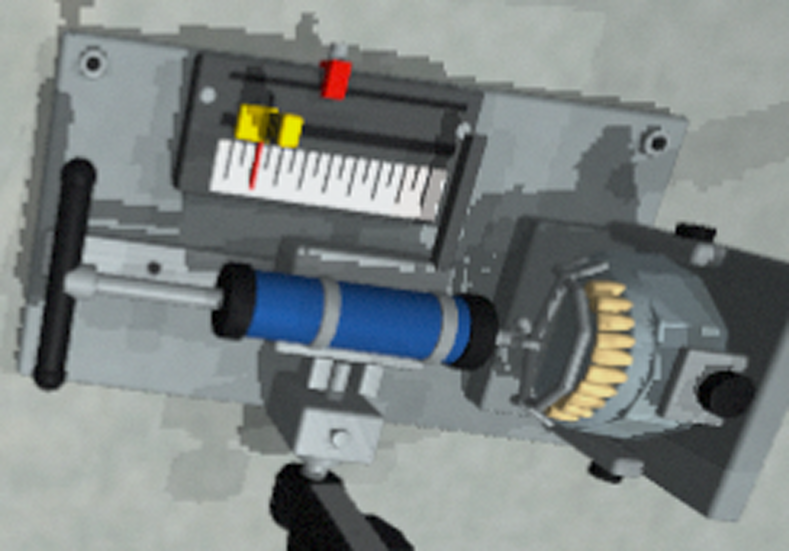

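```bash
python3 - <<'E'
from h import *
c=dict(np.load("c0.npz"))
f=lambda l:np.array(l)/2.9+[240,75]
base=onplane(c,f([(65,30),(688,117),(20,375)]),.012)
print("base",base.round(4), np.linalg.norm(base[1]-base[0]),np.linalg.norm(base[2]-base[0]))
bar=onplane(c,f([(79,166),(50,383),(64,275)]),.062);print("bar",bar.round(4),np.linalg.norm(bar[1]-bar[0]))
d=base[1]-base[0];print("yaw",np.arctan2(d[1],d[0]));d=bar[0]-bar[1];print(np.arctan2(-d[0],d[1]))
# barrel axis along center: black front cap, rear cap
b=onplane(c,f([(233,300),(483,332)]),.062);d=b[1]-b[0];print("barrel",b.round(4),np.linalg.norm(d),np.arctan2(d[1],d[0]))
t=onplane(c,f([(253,125)]),.069);print("tab top?",t)
t=onplane(c,f([(337,78),(338,65)]),.037);print("marker",t)
E
```

```text
base [[ 0.5354  0.0911  0.012 ]
 [ 0.7912  0.0565  0.012 ]
 [ 0.5162 -0.0562  0.012 ]] 0.25821050225564696 0.14852495592098888
bar [[ 0.5394  0.0428  0.062 ]
 [ 0.5291 -0.0411  0.062 ]
 [ 0.5343  0.0023  0.062 ]] 0.08452131741653673
yaw -0.13449790460588504
-0.12145415244631172
barrel [[ 0.5985 -0.0075  0.062 ]
 [ 0.6949 -0.0203  0.062 ]] 0.09722205509723189 -0.13192012847085421
tab top? [[0.59953614 0.05760967 0.069     ]]
marker [[0.63781845 0.07278558 0.037     ]
 [0.63769954 0.07747653 0.037     ]]
```

```bash
cat >> h.py <<'E'
YAW=-0.132; O=np.array([0.6533,-0.0150])
def g2w(p,O=O,yaw=YAW):
    p=np.asarray(p,float);c,s=np.cos(yaw),np.sin(yaw)
    return np.stack([O[0]+c*p[...,0]-s*p[...,1],O[1]+s*p[...,0]+c*p[...,1],p[...,2]],-1)
def w2g(p,O=O,yaw=YAW):
    p=np.asarray(p,float);c,s=np.cos(yaw),np.sin(yaw);x=p[...,0]-O[0];y=p[...,1]-O[1]
    return np.stack([c*x+s*y,-s*x+c*y,p[...,2]],-1)
E
python3 - <<'E'
from h import *
c=dict(np.load("c0.npz"))
f=lambda l:np.array(l)/2.9+[240,75]
P=lambda l,z:print((w2g(onplane(c,f(l),z))*1000).round(1).tolist())
P([(291,131),(281,131),(302,131)],.069)
P([(258,165),(251,190)],.034)
P([(237,122),(275,122)],.037)
P([(337,65),(337,98),(323,85),(350,85)],.037)
im=c["img"]
big=cv2.resize(im[90:160,300:412],None,fx=7,fy=7,interpolation=cv2.INTER_NEAREST);cv2.imwrite("pics/b2.png",big)
s=shot("scene");si=shot("side")
crop(s,220,150,340,240,6,"b3");crop(si,200,160,350,260,5,"b4");np.savez("s0.npz",**s);np.savez("si0.npz",**si)
# verify projections
v=im.copy()
G=lambda c,v,pts:[cv2.circle(v,tuple(int(round(a)) for a in q),1,(0,255,0),-1) for q in proj(c,g2w(np.array(pts,float)/1000))]
pts=[(-131,90,12),(131,90,12),(-131,-60,12),(131,-60,12),(-120,40,62),(-120,-40,62),(-60,0,62),(40,0,62)]
for n,cc,x in(("w",c,(240,75,512,265,2.9)),("s",s,(220,150,340,240,6)),("i",si,(200,160,350,260,5))):
    k=dict(cc);k["img"]=cc["img"].copy();G(cc,k["img"],pts);crop(k,*x,"ov_"+n)
E
```

```text
[[-49.3, 64.6, 69.0], [-52.7, 64.2, 69.0], [-45.5, 65.1, 69.0]]
[[-49.0, 49.0, 34.0], [-49.7, 39.0, 34.0]]
[[-61.2, 64.2, 37.0], [-46.7, 66.1, 37.0]]
[[-28.0, 89.6, 37.0], [-25.2, 77.8, 37.0], [-31.6, 81.8, 37.0], [-21.4, 83.1, 37.0]]
```

View pics/b2.png

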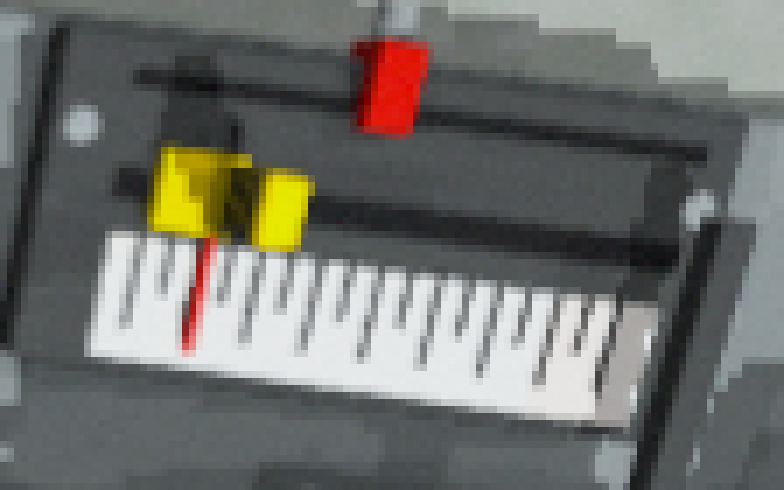

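View pics/ov_s.png

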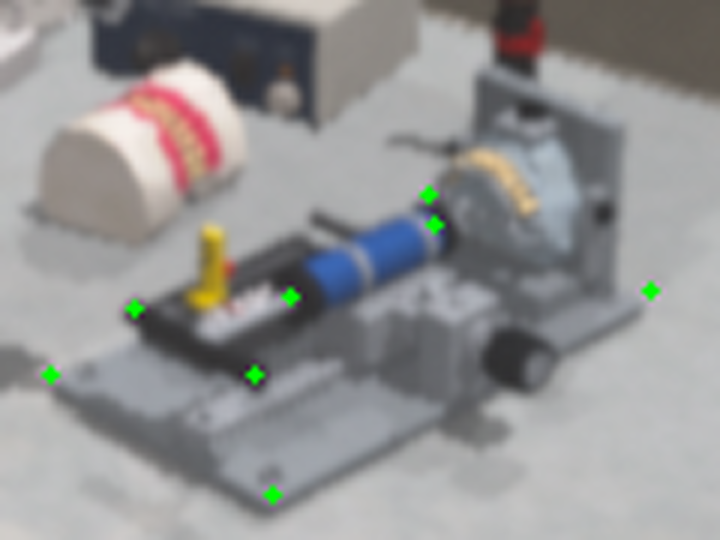

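View pics/ov_i.png

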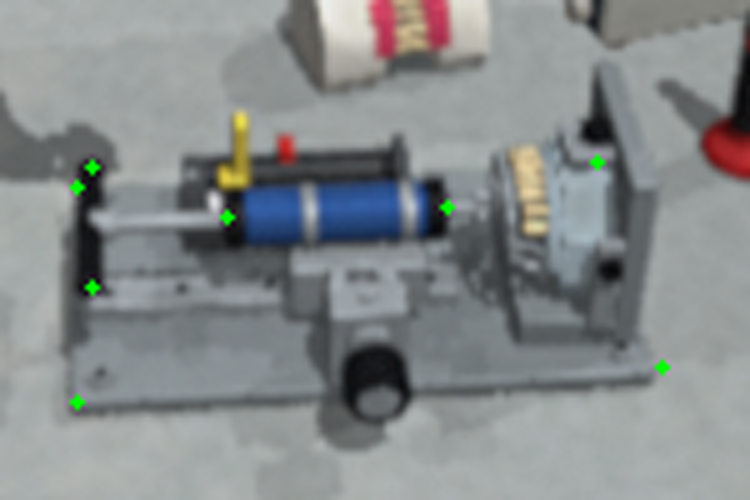

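View pics/ov_w.png

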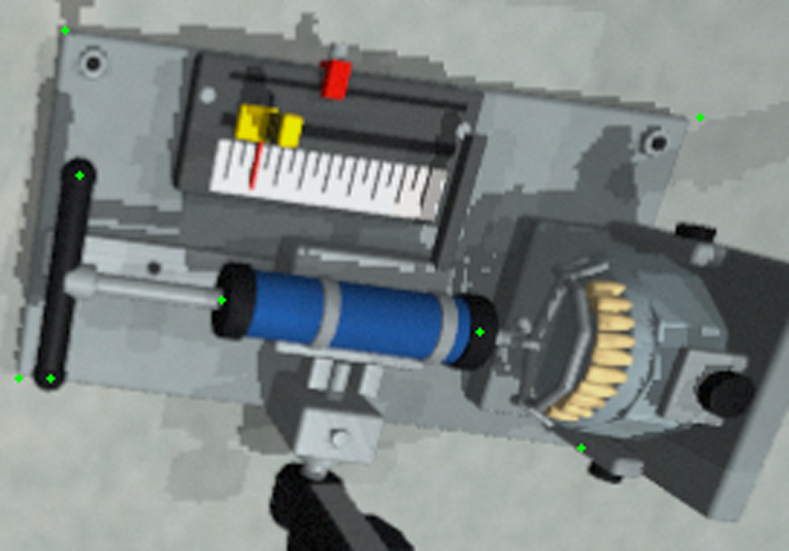

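```bash
python3 - <<'E'
from h import *
c=dict(np.load("c0.npz"));s=dict(np.load("s0.npz"));si=dict(np.load("si0.npz"))
f=lambda l:np.array(l)/2.9+[240,75]
print("side face",w2g(onplane(si,[(276,239.6)],.042))*1000,"scene face",w2g(onplane(s,[(310,211.3)],.042))*1000)
print("wrist knob root",w2g(onplane(c,f([(293,475)]),.056))*1000)
g=lambda l:np.array(l)/7+[300,90]
print("marker",w2g(onplane(c,g([(389,130),(400,42)]),.037))*1000)
print("tabtop",w2g(onplane(c,g([(286,212)]),.069))*1000)
print("needle,last,first line",w2g(onplane(c,g([(188,350),(602,385),(125,325)]),.034))*1000)
print("arm left edge",w2g(onplane(c,g([(640,470),(640,470)]),[.04,.06]))*1000)
print("denture", (onplane(c,[(387,20)],0)), w2g(onplane(c,[(387,20)],0)))
d=onplane(si,[(228,315),(285,322)],0);print("dish,bottle",d,w2g(d))
E
```

```text
side face [[  0.23693813 -98.66499344  42.        ]] scene face [[  -2.51661059 -105.43243828   42.        ]]
wrist knob root [[-14.40628803 -71.42483788  56.        ]]
marker [[-25.92818143  77.98841202  37.        ]
 [-27.3458359   91.1391759   37.        ]]
tabtop [[-48.7543882   64.57043147  69.        ]]
needle,last,first line [[-49.45268427  39.63756141  34.        ]
 [ 19.40279782  42.82640413  34.        ]
 [-60.52482712  42.30259211  34.        ]]
arm left edge [[26.46095762 30.59096085 40.        ]
 [16.52960162 33.22508909 60.        ]]
denture [[0.67538687 0.16036427 0.        ]] [[-0.0011862   0.17674572  0.        ]]
dish,bottle [[ 0.51653589 -0.24734762  0.        ]
 [ 0.61746645 -0.2835422   0.        ]] [[-1.04993455e-01 -2.48326830e-01  0.00000000e+00]
 [-1.77103742e-04 -2.70922356e-01  0.00000000e+00]]
```

```bash
cat >> h.py <<'E'
Q0=R.from_quat([-np.sqrt(.5),0,0,np.sqrt(.5)])
QA=(R.from_euler('z',YAW)*Q0).as_quat()            # tool z=+yg, x=+xg
QB=(R.from_euler('z',YAW-np.pi/2)*Q0).as_quat()    # tool z=+xg, x=-yg
def st(tag=""):
    s=ctrl.state();g=w2g(s["eef_pos"])*1000;c,sn=np.cos(YAW),np.sin(YAW);F=s["contact_force"]
    print(tag,"t%.2f"%s["time_s"],"g",g.round(1),"Fg",np.round([c*F[0]+sn*F[1],-sn*F[0]+c*F[1],F[2]],1),"op %.4f"%s["opening"]);return s
def L(x,y,z,rate=.15,rot=None): ctrl.line_to(g2w([x/1000,y/1000,z/1000]),rate=rate,rot=rot)
E
python3 - <<'E'
from h import *
for q,p in((QA,(-1,-91,34)),(QA,(17,64,56)),(QB,(-103,0,50))): print(ik(g2w(np.array(p)/1000),q))
ctrl.reach(g2w(np.array([-1,-90,130])/1000),QA)
jaws.set_gripper(.055);st()
c=shot("wrist","c1")
E
```

```text
[-0.2752302   0.68873906 -0.07085537  0.81120189  0.          1.42756613]
[-0.03940169  0.7185961   0.05523351  0.90743375  0.          1.66339463]
[-0.13526478  0.5164596  -0.35260823  0.7017285   0.          3.13832787]
 t1.49 g [ -1.  -89.7 130.7] Fg [ 1.  -0.4 -0.2] op 0.0552
```

View pics/c1.png

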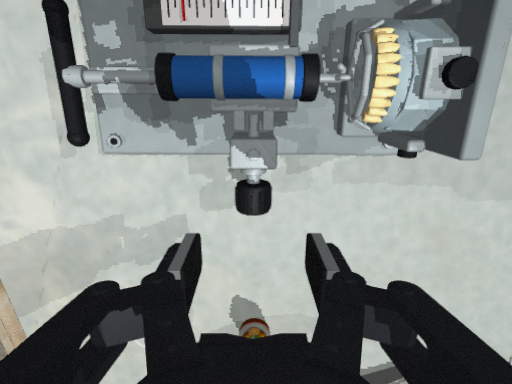

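```bash
python3 - <<'E'
from h import *
c=shot("wrist")
g=cv2.cvtColor(c["img"],cv2.COLOR_BGR2GRAY)
m=(g[170:222,225:285]<60).astype(np.uint8);n,l,stt,ce=cv2.connectedComponentsWithStats(m);i=1+np.argmax(stt[1:,4]);x,y,w,h,a=stt[i];x+=225;y+=170;print(x,y,w,h,a)
print((w2g(onplane(c,[(x,y+h/2),(x+w,y+h/2),(x+w/2,y)],.042))*1000).round(1),(w2g(onplane(c,[(x+w/2,y+h),(x+w/2,y)],.056))*1000).round(1))
E
```

```text
236 179 35 36 1038
[[-14.8 -88.7  42. ]
 [ 13.3 -88.7  42. ]
 [ -0.7 -73.7  42. ]] [[ -0.8 -98.6  56. ]
 [ -0.8 -69.9  56. ]]
```

```bash
python3 - <<'E'
from h import *
L(-.7,-87.5,34,.2);st("down")
jaws.set_gripper(.02,squeeze=30);st("grip")
L(-.7,-95,34,.05);st()
L(-.7,-103,34,.05);st("out")
c=shot("side");crop(c,200,160,350,260,5,"d1")
E
```

```text
down t2.23 g [ -0.2 -87.6  34.7] Fg [ 0.  -0.2  0.5] op 0.0549
grip t2.58 g [ -0.7 -87.8  35.8] Fg [-5.4 -0.3  9.1] op 0.0272
 t2.88 g [ -0.8 -95.9  35.7] Fg [-5.5 -3.2  7.9] op 0.0271
out t3.18 g [  -0.8 -101.9   35.7] Fg [-4.1  5.5  8.6] op 0.0267
```

View pics/d1.png

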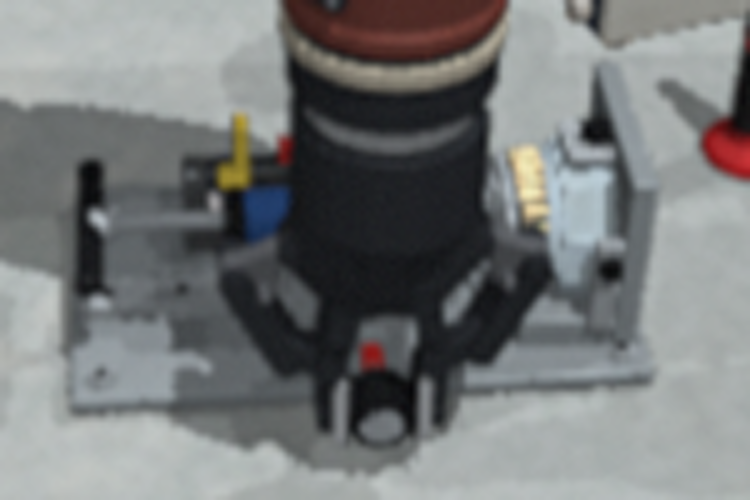

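```bash
python3 - <<'E'
from h import *
jaws.set_gripper(.055);st("rel")
L(-.7,-101,120,.25)
c=shot("wrist","e1")
jaws.set_gripper(0.0,squeeze=30)
ctrl.reach(g2w(np.array([-82,64.5,90])/1000),QA)
L(-82,64.5,56,.15);st("pre")
L(-72,64.5,56,.08);st()
c=shot("wrist","e2")
E
```

```text
rel t3.62 g [  -0.5 -103.2   34.2] Fg [-0.3 -0.3  0.3] op 0.0549
pre t5.88 g [-81.7  63.5  55.9] Fg [ 0.9 -0.6  0.1] op -0.0001
 t6.15 g [-70.9  64.2  56.9] Fg [0.4 0.4 0.5] op 0.0002
```

View pics/e1.png

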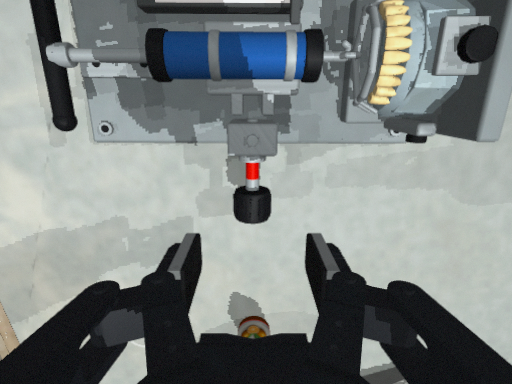

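View pics/e2.png

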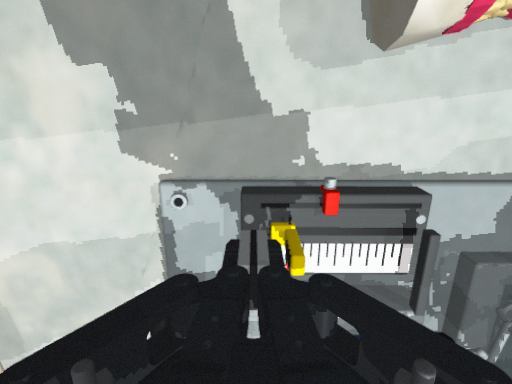

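```bash
python3 - <<'E'
from h import *
L(-40,64.5,56,.06);st()
L(-5,64.5,56,.06);st()
c=shot("wrist","e3")
for x in np.arange(-3,8,1.0):
    L(x,64.5,56,.03);s=st()
    F=s["contact_force"];
    if F[0]*np.cos(YAW)+F[1]*np.sin(YAW)<-3.5: break
c=shot("wrist","e4")
E
```

```text
t6.88 g [-40.2  64.5  55.8] Fg [0.7 0.3 0.1] op 0.0001
 t7.62 g [-5.1 64.5 56. ] Fg [-0.7 -0.9  0.7] op 0.0001
 t7.92 g [-3.1 64.5 56.1] Fg [0.  0.2 0.5] op -0.0002
 t8.17 g [-2.  64.5 56. ] Fg [-0.3  0.3  0.8] op -0.0001
 t8.42 g [-0.9 64.5 56. ] Fg [-1.  -0.9  0.1] op 0.0003
 t8.67 g [ 0.1 64.5 56. ] Fg [0.2 0.4 0.2] op 0.0001
 t8.92 g [ 1.1 64.5 56. ] Fg [-0.5 -0.   0.4] op 0.0002
 t9.17 g [ 2.1 64.5 56. ] Fg [-0.8 -0.3 -0.5] op -0.0003
 t9.42 g [ 2.5 64.5 55.9] Fg [-3.7  0.3  1.8] op -0.0002
```

View pics/e4.png

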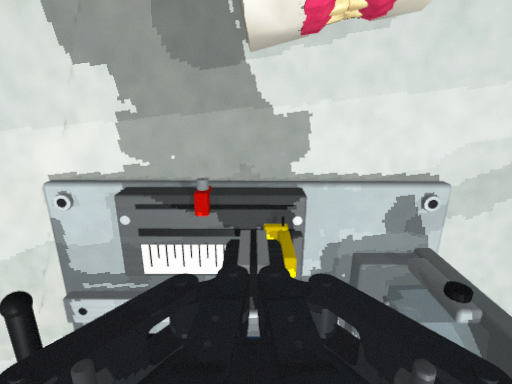

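```bash
cat >> h.py <<'E'
QC=(R.from_euler('z',YAW+.05-np.pi/2)*Q0).as_quat()
E
python3 - <<'E'
from h import *
L(-6,64.5,57,.08); L(-10,64.5,100,.2)
c=shot("wrist","f0")
print([np.round(ik(g2w(np.array(p)/1000),QC),3) for p in((-87,0,110),(-87,0,46),(-150,0,46),(-170,0,46))])
ctrl.reach(g2w(np.array([-87,0,110])/1000),QC)
jaws.set_gripper(.03);st()
c=shot("wrist","f1")
E
```

```text
[array([-0.135,  0.471, -0.241,  0.858,  0.   ,  3.088]), array([-0.135,  0.546, -0.311,  0.714,  0.   ,  3.088]), array([-0.136,  0.452, -0.485,  0.634,  0.   ,  3.088]), array([-0.136,  0.423, -0.537,  0.611,  0.   ,  3.088])]
 t11.83 g [-8.7e+01  1.0e-01  1.1e+02] Fg [-0.8 -1.3  0.3] op 0.0298
```

View pics/f0.png

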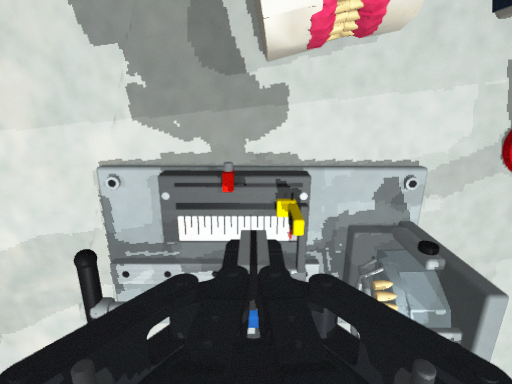

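View pics/f1.png

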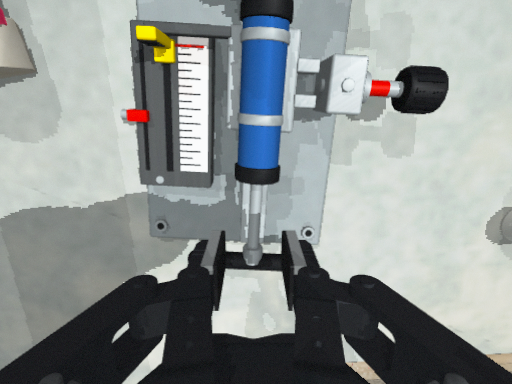

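```bash
python3 - <<'E'
from h import *
L(-87,0.5,46,.15);st("down")
L(-97,0.5,46,.06);st()
for x in np.arange(-99,-108,-1.0):
    L(x,.5,46,.03);s=st()
    if s["contact_force"][0]>2.0: break
c=shot("wrist","g1")
E
```

```text
down t12.46 g [-86.8   0.5  46.4] Fg [0.7 0.4 0.1] op 0.0300
 t12.78 g [-96.8   0.5  46.9] Fg [ 0.5 -0.7  0.1] op 0.0303
 t13.03 g [-98.9   0.5  46.2] Fg [-0.7 -0.7  0.2] op 0.0303
 t13.28 g [-100.1    0.5   46. ] Fg [-0.3  0.5  1.1] op 0.0297
 t13.53 g [-101.1    0.5   46. ] Fg [ 0.1  0.4 -0.8] op 0.0300
 t13.78 g [-102.1    0.5   46. ] Fg [ 0.  -0.7 -0.3] op 0.0298
 t14.03 g [-102.8    0.5   46.1] Fg [ 1.8 -0.4  0.3] op 0.0302
 t14.28 g [-103.8    0.5   46.1] Fg [ 1.4 -0.2 -1.2] op 0.0299
 t14.53 g [-105.     0.5   46. ] Fg [ 3.1  0.6 -0.9] op 0.0298
```

View pics/g1.png

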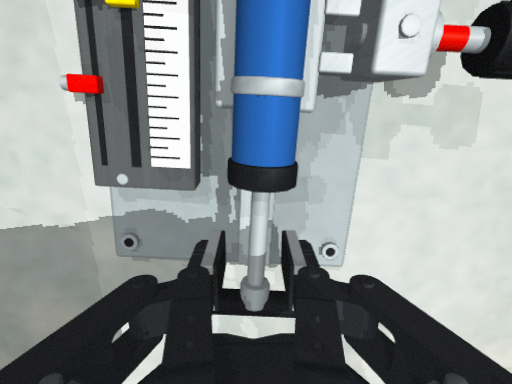

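```bash
python3 - <<'E'
from h import *
c=camera("wrist");  # for intrinsics/mount
def load(name,g,q):
    k=dict(c);k["img"]=cv2.imread(f"pics/{name}.png");T=np.eye(4);T[:3,:3]=R.from_quat(q).as_matrix();T[:3,3]=g2w(np.array(g)/1000);k["E"]=T@np.array(c["mount"]);return k
k=load("f1",(-87,.1,110),QC)
cv2.imwrite("pics/f1z.png",cv2.resize(k["img"][15:195,110:240],None,fx=4.4,fy=3.3*1,interpolation=cv2.INTER_NEAREST))
cv2.imwrite("pics/f1z.png",cv2.resize(k["img"][20:130,115:215],None,fx=5.4,fy=5.4,interpolation=cv2.INTER_NEAREST))
cv2.imwrite("pics/f0z.png",cv2.resize(cv2.imread("pics/f0.png")[160:250,155:315],None,fx=5,fy=5,interpolation=cv2.INTER_NEAREST))
E
```

```text
(no output)
```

View pics/f1z.png

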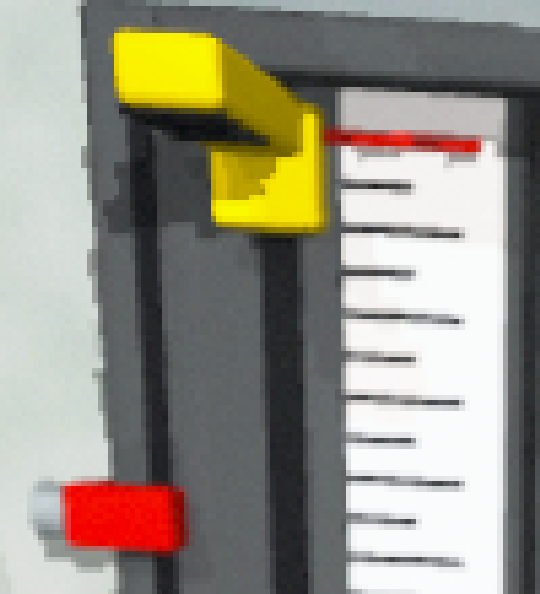

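View pics/f0z.png

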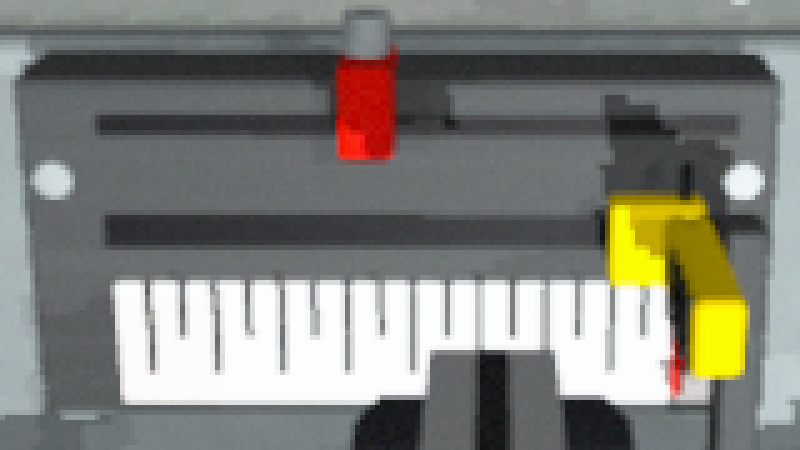

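```bash
cat >> h.py <<'E'
def load(name,g,q):
    c=camera("wrist");k=dict(c);k["img"]=cv2.imread(f"pics/{name}.png");T=np.eye(4);T[:3,:3]=R.from_quat(q).as_matrix();T[:3,3]=g2w(np.array(g)/1000);k["E"]=T@np.array(c["mount"]);return k
E
python3 - <<'E'
from h import *
k=load("f1",(-87,.1,110),QC)
f=lambda l:(np.array(l)-2.7)/5.4+[115,20]+0.0
P=lambda t,l,z:print(t,(w2g(onplane(k,f(l),z))*1000).round(1).tolist())
P("marker top face corners",[(67,484),(184,488),(67,544),(184,551)],.037)
P("lines 10..50 R",[(462,235),(462,320),(462,402),(462,484),(462,563)],.032)
P("lines 10..50 R",[(462,235),(462,320),(462,402),(462,484),(462,563)],.034)
P("needle R,L",[(478,147),(332,135)],.034)
P("foot -x edge R,L",[(323,230),(214,228)],.037)
P("tabtop 4 corners",[(116,30),(220,36),(116,105),(218,107)],.069)
k=load("f0",(-10,64.5,100),QA)
f=lambda l:(np.array(l)-2.5)/5+[155,160]
P("f0 marker corners",[(338,60),(393,60),(340,158),(392,158)],.037)
P("f0 foot left",[(610,200),(610,280)],.037)
P("f0 tabtop",[(692,300),(746,300),(694,376),(744,376)],.069)
P("f0 lines 80..10",[(153,370),(218,370),(283,370),(348,370),(414,370),(610,370)],.033)
P("f0 needle",[(675,390),(677,345)],.034)
E
```

```text
marker top face corners [[-22.9, 90.9, 37.0], [-22.6, 76.2, 37.0], [-30.3, 91.5, 37.0], [-30.5, 76.6, 37.0]]
lines 10..50 R [[9.2, 41.7, 32.0], [-0.7, 41.7, 32.0], [-10.5, 41.8, 32.0], [-20.6, 41.9, 32.0], [-30.6, 41.9, 32.0]]
lines 10..50 R [[9.0, 41.3, 34.0], [-0.8, 41.4, 34.0], [-10.5, 41.5, 34.0], [-20.5, 41.5, 34.0], [-30.4, 41.6, 34.0]]
needle R,L [[18.9, 39.3, 34.0], [19.3, 56.9, 34.0]]
foot -x edge R,L [[8.4, 57.6, 37.0], [8.0, 70.7, 37.0]]
tabtop 4 corners [[22.6, 69.3, 69.0], [22.6, 59.1, 69.0], [15.9, 69.8, 69.0], [16.3, 59.6, 69.0]]
f0 marker corners [[-32.8, 91.7, 37.0], [-25.2, 91.7, 37.0], [-33.0, 77.4, 37.0], [-25.6, 77.4, 37.0]]
f0 foot left [[5.5, 71.1, 37.0], [5.7, 58.7, 37.0]]
f0 tabtop [[13.1, 69.3, 69.0], [19.7, 69.3, 69.0], [13.8, 59.1, 69.0], [20.0, 59.1, 69.0]]
f0 lines 80..10 [[-62.8, 42.4, 33.0], [-53.0, 42.4, 33.0], [-43.1, 42.4, 33.0], [-33.3, 42.4, 33.0], [-23.3, 42.4, 33.0], [6.4, 42.4, 33.0]]
f0 needle [[16.2, 39.5, 34.0], [16.3, 47.0, 34.0]]
```

```bash
python3 - <<'E'
from h import *
L(-145.5,.5,46,.04);st()
c=shot("wrist","h1");s=shot("side");crop(s,180,160,330,260,5,"h2");s=shot("scene");crop(s,220,150,340,240,6,"h3")
s=st()
E
```

```text
t15.88 g [-145.6    0.5   46.2] Fg [ 5.   0.8 -1.8] op 0.0300
 t16.03 g [-145.6    0.5   46.1] Fg [ 4.9  0.5 -2.1] op 0.0300
```

View pics/h1.png

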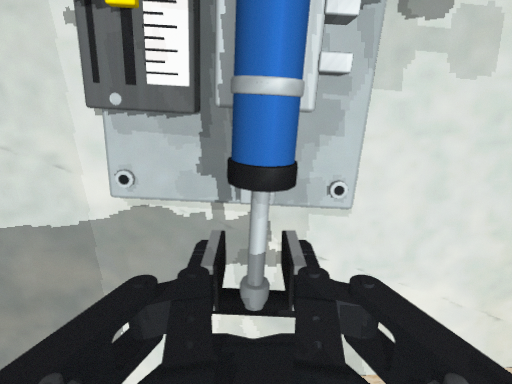

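View pics/h2.png

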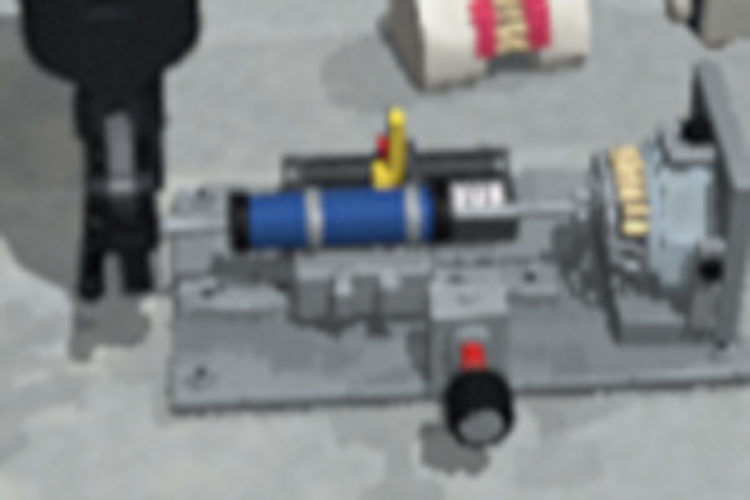

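View pics/h3.png

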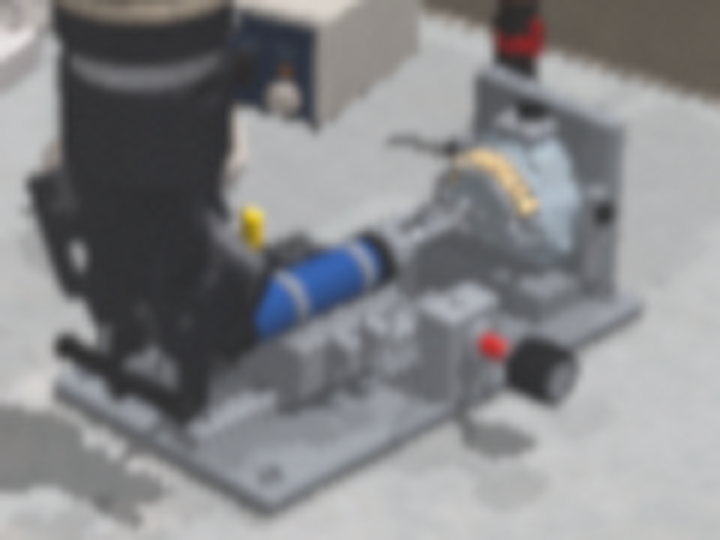

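```bash
python3 - <<'E'
from h import *
i=cv2.imread("pics/h1.png");cv2.imwrite("pics/h1z.png",cv2.resize(i[0:90,80:200],None,fx=6,fy=6,interpolation=cv2.INTER_NEAREST))
i=shot("side");np.savez("si1.npz",**i)
cv2.imwrite("pics/h2z.png",cv2.resize(i["img"][175:205,240:285],None,fx=16,fy=16,interpolation=cv2.INTER_NEAREST))
E
```

View pics/h1z.png

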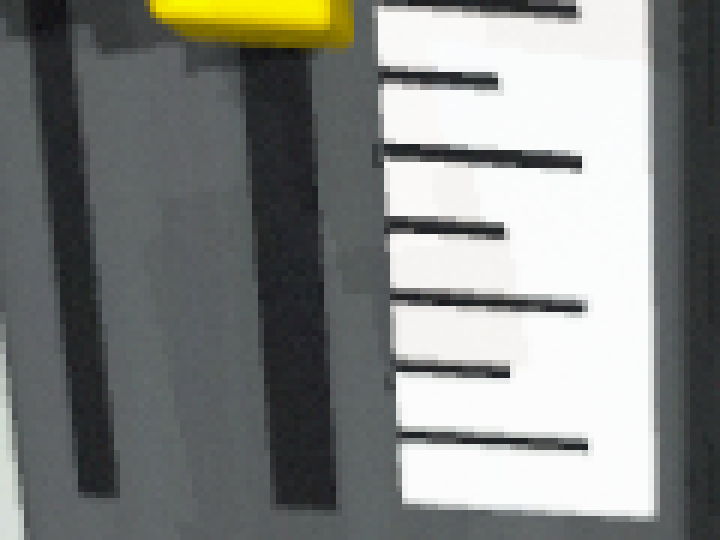

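View pics/h2z.png

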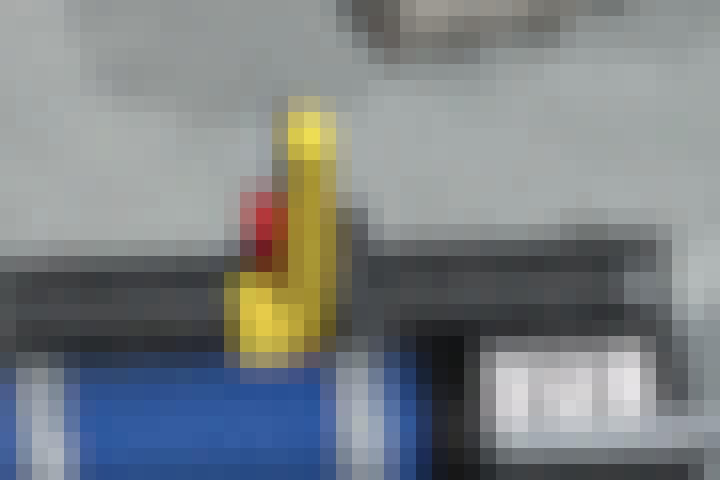

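```bash
python3 - <<'E'
from h import *
k=load("h1",(-145.6,.5,46.1),QC)
f=lambda l:(np.array(l)-3)/6+[80,0]
P=lambda k,t,l,z:print(t,(w2g(onplane(k,l,z))*1000).round(1).tolist())
P(k,"foot top",f([(325,30),(165,24)]),.037);P(k,"foot bottom",f([(330,47)]),.033)
P(k,"lines 50-80",f([(560,12),(560,161),(560,305),(560,444)]),.033)
s=dict(np.load("si1.npz"));f2=lambda l:np.array(l)/16+[240,175]-.5
P(s,"tab mid edges",f2([(273,200),(336,200)]),.055);P(s,"tabtop",f2([(305,115)]),.069)
P(s,"marker left top,",f2([(241,192)]),.037)
s0=dict(np.load("si0.npz"));cv2.imwrite("pics/s0z.png",cv2.resize(s0["img"][175:205,235:280],None,fx=16,fy=16,interpolation=cv2.INTER_NEAREST))
E
```

```text
foot top [[-34.3, 58.4, 37.0], [-34.5, 69.7, 37.0]]
foot bottom [[-34.4, 59.6, 33.0]]
lines 50-80 [[-31.3, 42.7, 33.0], [-41.0, 43.0, 33.0], [-50.8, 43.4, 33.0], [-60.7, 43.7, 33.0]]
tab mid edges [[-28.9, 66.4, 55.0], [-19.5, 65.6, 55.0]]
tabtop [[-23.9, 68.6, 69.0]]
marker left top, [[-32.2, 91.7, 37.0]]
```

View pics/s0z.png

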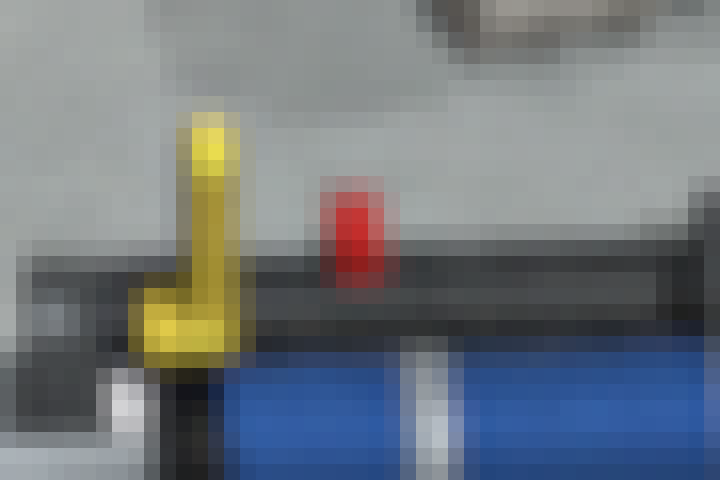

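```bash
python3 - <<'E'
from h import *
L(-148.4,.5,46,.015);ctrl.dwell(.2);st()
c=shot("wrist","i1")
cv2.imwrite("pics/i1z.png",cv2.resize(c["img"][0:90,80:200],None,fx=6,fy=6,interpolation=cv2.INTER_NEAREST))
i=shot("side");np.savez("si2.npz",**i)
cv2.imwrite("pics/i2z.png",cv2.resize(i["img"][175:205,240:285],None,fx=16,fy=16,interpolation=cv2.INTER_NEAREST))
E
```

```text
t16.68 g [-148.4    0.5   46.1] Fg [ 5.3  0.7 -1.2] op 0.0298
```

View pics/i1z.png

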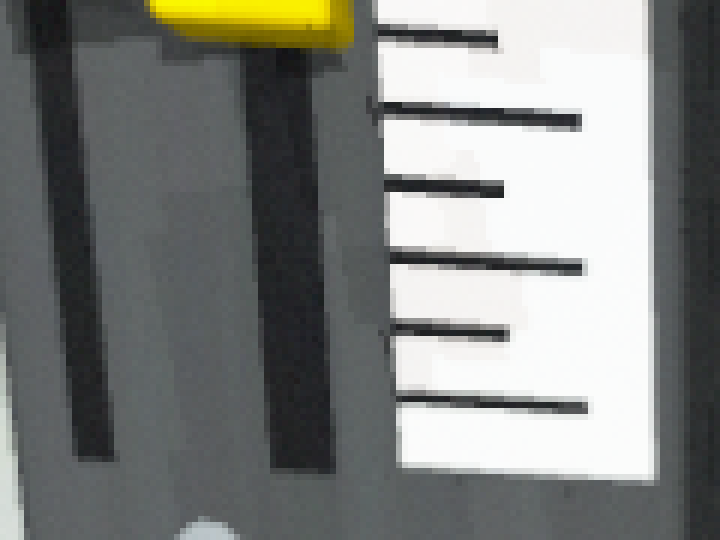

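View pics/i2z.png

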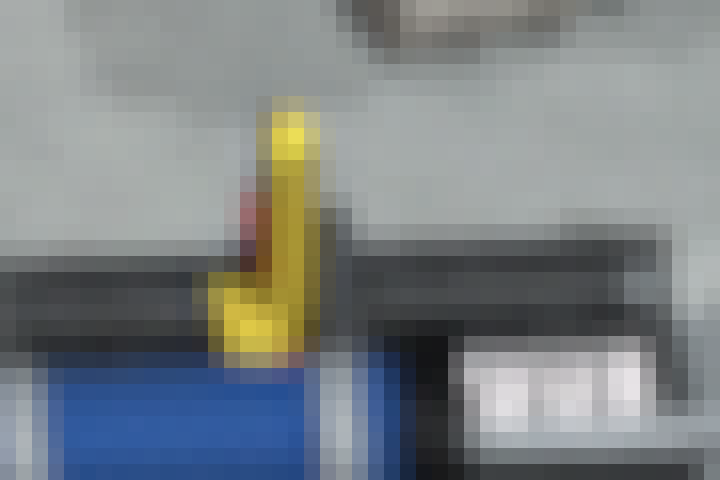

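```bash
python3 - <<'E'
from h import *
s0=dict(np.load("si0.npz"));s2=dict(np.load("si2.npz"))
def tab(s,x0,x1):
    im=s["img"][181:190,x0:x1].astype(float)   # rows with upright only
    w=np.clip(im[:,:,2]-im[:,:,0]-20,0,None); yellow=(im[:,:,1]>90)[...]
    w=np.clip((im[:,:,1]-im[:,:,0])-15,0,None)
    xs=np.arange(x0,x1);r=np.arange(181,190);return [(float((w[i]*xs).sum()/w[i].sum()),int(r[i])) for i in range(len(r))]
def gx(s,u,v,y):
    # point on vertical plane yg=y along ray
    a=w2g(onplane(s,[(u,v)],0.0))[0];b=w2g(onplane(s,[(u,v)],.1))[0];t=(y-a[1])/(b[1]-a[1]);return (a+t*(b-a))*1000
for s,x0,x1 in((s0,240,254),(s2,252,266)):
    for u,v in tab(s,x0,x1): print((round(u,2),v),gx(s,u,v,.0645-.0055).round(1))
im=s0["img"][186:193,250:264].astype(float);w=np.clip(im[:,:,2]-im[:,:,1]-25,0,None);xs=np.arange(250,264)
for i in range(7):
    u=(w[i]*xs).sum()/max(w[i].sum(),1e-9);print(i+186,round(u,2),w[i].sum(),gx(s0,u,i+186,.078).round(1))
E
```

```text
(nan, 181) [nan nan nan]
(247.65, 182) [-50.3  59.   76.9]
(247.64, 183) [-50.3  59.   73.9]
(247.68, 184) [-50.3  59.   71. ]
(247.72, 185) [-50.3  59.   68. ]
(247.75, 186) [-50.2  59.   65. ]
(247.79, 187) [-50.2  59.   62. ]
(247.81, 188) [-50.2  59.   59. ]
(247.79, 189) [-50.3  59.   56. ]
(257.6, 181) [-26.9  59.   78.4]
(257.67, 182) [-26.7  59.   75.5]
(257.65, 183) [-26.8  59.   72.5]
(257.65, 184) [-26.8  59.   69.6]
(257.69, 185) [-26.7  59.   66.6]
(257.74, 186) [-26.6  59.   63.6]
(257.73, 187) [-26.7  59.   60.6]
(257.72, 188) [-26.7  59.   57.6]
(257.72, 189) [-26.7  59.   54.6]
186 0.0 0.0 [-656.6   78.    87.7]
187 256.67 151.0 [-27.9  78.   45.9]
188 256.63 302.0 [-28.   78.   42.8]
189 256.73 321.0 [-27.8  78.   39.7]
190 256.89 292.0 [-27.4  78.   36.5]
191 256.99 236.0 [-27.2  78.   33.4]
192 256.98 110.0 [-27.2  78.   30.2]<stdin>:7: RuntimeWarning: invalid value encountered in scalar divide
```

```bash
python3 - <<'E'
from h import *
L(-148.95,.5,46,.01);st("hold")
i=shot("side")
im=i["img"][182:190,252:266].astype(float);w=np.clip((im[:,:,1]-im[:,:,0])-15,0,None).sum(0);print((w*np.arange(252,266)).sum()/w.sum())
ctrl.dwell(2.2);st("held")
L(-110,.5,46,.03);st()
L(-101,.5,46,.015);st()
L(-92,.5,46,.04);st("free")
c=shot("wrist","j1")
L(-88,.3,46,.05);L(-88,0,115,.2)
c=shot("wrist","j2");st();s=shot("side","j3")
cv2.imwrite("pics/j2z.png",cv2.resize(c["img"][20:130,115:215],None,fx=5.4,fy=5.4,interpolation=cv2.INTER_NEAREST))
E
```

```text
hold t17.02 g [-148.7    0.5   46.2] Fg [ 6.5  0.3 -2.8] op 0.0303
257.6183765501691
held t19.27 g [-148.7    0.5   46.2] Fg [ 6.3  0.1 -2.1] op 0.0302
 t20.73 g [-110.2    0.5   46. ] Fg [ 2.2  0.3 -0.2] op 0.0301
 t21.48 g [-101.3    0.5   45.9] Fg [ 0.1 -0.1 -0.7] op 0.0304
free t21.85 g [-91.7   0.5  46. ] Fg [ 0.  -0.1 -0. ] op 0.0298
 t22.69 g [-88.5   0.  114.6] Fg [ 0.2 -0.2 -0.4] op 0.0303
```

View pics/j2.png

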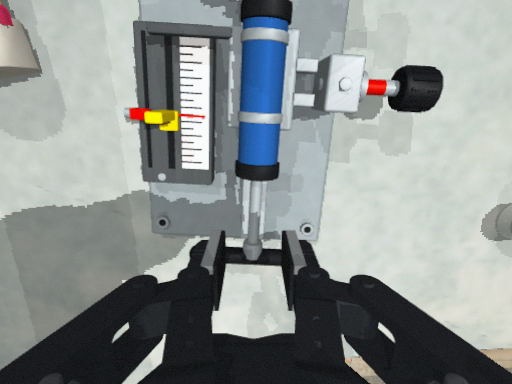

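View pics/j2z.png

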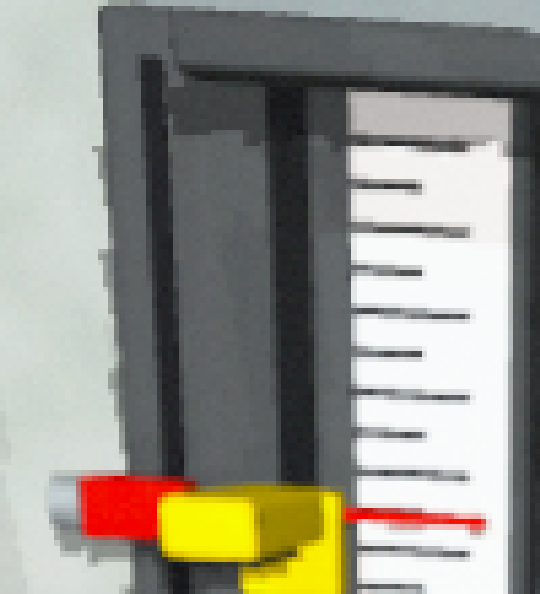

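```bash
python3 - <<'E'
from h import *
k=shot("wrist")
f=lambda l:(np.array(l)-2.7)/5.4+[115,20]
P=lambda t,l,z:print(t,(w2g(onplane(k,f(l),z))*1000).round(2).tolist())
P("marker",[(82,476),(82,534),(188,481)],.037)
P("needle",[(480,523),(350,516)],.034)
P("0,40,50",[(465,147),(465,477),(465,554)],.033)
P("tabtop",[(163,491),(253,497),(163,552),(252,561)],.069)
cv2.imwrite("pics/j4z.png",cv2.resize(k["img"][100:135,115:215],None,fx=8,fy=16,interpolation=cv2.INTER_NEAREST))
E
```

```text
marker [[-23.96, 90.45, 37.0], [-31.27, 91.03, 37.0], [-23.89, 76.88, 37.0]]
needle [[-27.47, 39.79, 34.0], [-27.43, 56.89, 34.0]]
0,40,50 [[17.6, 41.66, 33.0], [-21.76, 41.9, 33.0], [-31.66, 41.96, 33.0]]
tabtop [[-23.37, 68.81, 69.0], [-23.51, 59.0, 69.0], [-29.93, 69.23, 69.0], [-30.41, 59.43, 69.0]]
```

View pics/j4z.png

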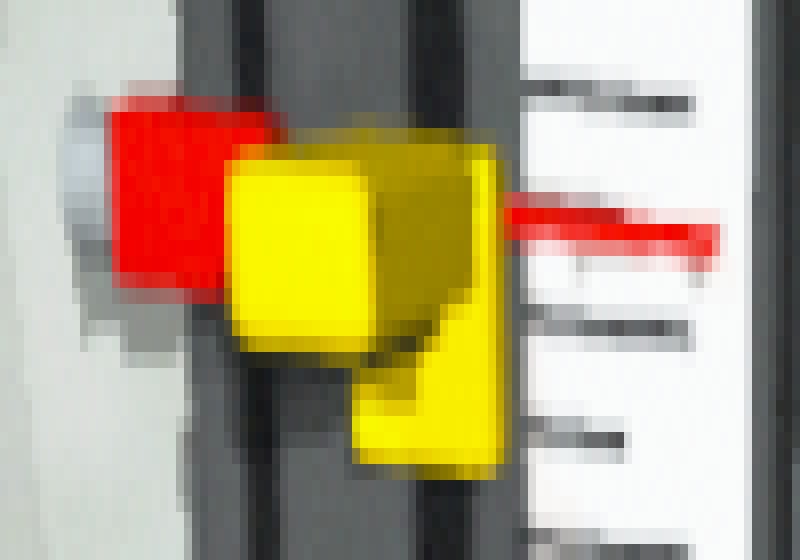

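```bash
python3 - <<'E'
from h import *
L(-60,-40,140,.3)
ctrl.reach(g2w(np.array([-.7,-102,120])/1000),QA)
jaws.set_gripper(.055)
L(-.7,-102,34,.2);st("down")
jaws.set_gripper(.02,squeeze=30);st("grip")
L(-.7,-95,34.5,.05);st()
L(-.7,-87.5,34.5,.05);st("in")
L(-.7,-86.5,34.5,.05);st("in+")
c=shot("side");crop(c,200,160,350,260,5,"k1")
E
```

```text
down t25.51 g [  -0.3 -102.1   34.6] Fg [0.4 0.8 0.1] op 0.0553
grip t25.86 g [  -0.8 -102.3   35.8] Fg [-5.3 -1.4  9.7] op 0.0271
 t26.15 g [ -0.8 -94.4  35.9] Fg [-4.5  2.6  7.7] op 0.0268
in t26.45 g [ -0.7 -88.2  35.9] Fg [-5.9 -3.   8.5] op 0.0271
in+ t26.70 g [ -0.7 -88.1  36. ] Fg [-5.6 -5.8  8.3] op 0.0271
```

View pics/k1.png

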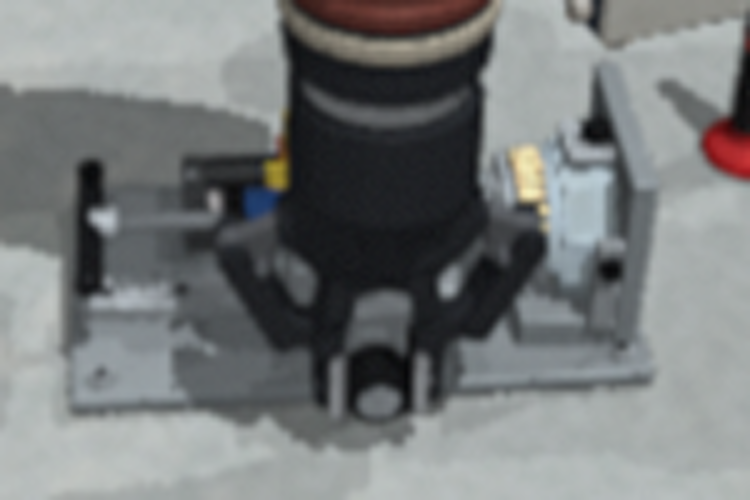

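Knob home (travelled 14.1 mm, hits stop, no red visible). Release, retreat, final check.

```bash
python3 - <<'E'
from h import *
L(-.7,-87.9,34.5,.05)
jaws.set_gripper(.055);L(-.7,-89,130,.25)
ctrl.dwell(.3);st();c=shot("wrist","l1");s=shot("side");crop(s,200,160,350,260,5,"l2")
g=cv2.cvtColor(c["img"],cv2.COLOR_BGR2GRAY)
m=(g[170:222,225:285]<60).astype(np.uint8);n,l,stt,ce=cv2.connectedComponentsWithStats(m);i=1+np.argmax(stt[1:,4]);x,y,w,h,a=stt[i];x+=225;y+=170
print((w2g(onplane(c,[(x+w/2,y+h),(x+w/2,y)],.056))*1000).round(1))
E
```

```text
t28.22 g [ -1.3 -88.9 129. ] Fg [-1.2 -0.1  0.2] op 0.0551
[[ -0.9 -98.7  56. ]
 [ -0.9 -70.1  56. ]]
```

View pics/l1.png

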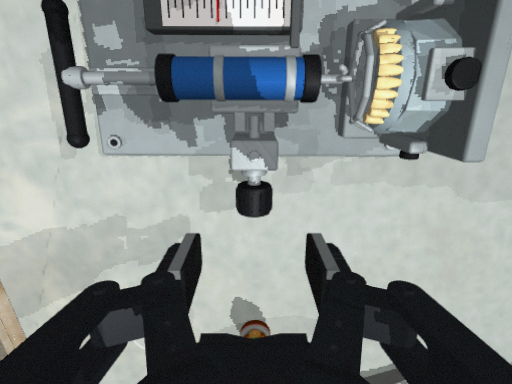

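View pics/l2.png

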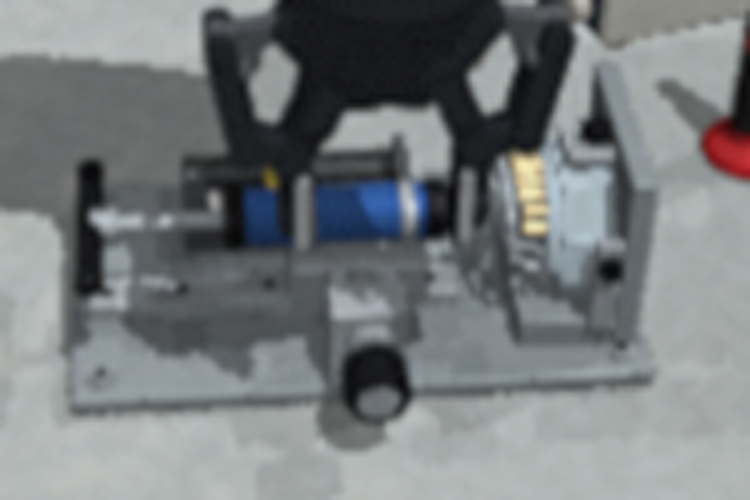

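The wrist view shows the knob at (254,197), the same place as at the start (-98.7 mm against -98.6 mm), with no red collar. The slide and framework look unchanged, and the needle is at about 45 on the scale, column 218.

```bash
python3 - <<'E'
from h import *
print(ctrl.close_job())
E
```

```text
the job is handed in; nothing more can be done
None
```

The retention check is done and handed in at about 28 s on the robot's clock, with the gripper clear of everything. The framework held: it still sat seated on the cast in the last wrist picture.

- **Lock knob out:** I pulled it out 14 mm and the red collar showed.
- **Pointer to zero:** I pushed the yellow pointer back until it reached its stop, at about 3.7 N, and the needle lay on the zero line.
- **Draw and hold:** I hooked the T-handle with the fingers either side of the rod and drew it out until the pointer was level with the red marker. It stayed there just over 2 s, with the wrist reading about 6.4 N.
- **Ease back:** I let the handle back slowly until the spring force was gone, and the pointer stayed behind.
- **Lock knob home:** I pushed it in 14 mm to the stop. The last wrist picture puts its outer end at -98.7 mm, against -98.6 mm at the start, with no red showing.

**Reading against the marker:** After release the marker measured x = -27.6 mm, the needle -27.45 mm and the tab top -26.8 mm in the gauge's frame. That puts the pointer level or 0.1 to 0.8 mm short, but the spread is close to the measuring error. The scale read about 45.7 mm. That is about the marker's own value of 45.5 to 46.0 mm from the pictures, so being very slightly past it can't be ruled out.

**A check that was weak:** During the hold, the side camera showed the tab only about 0.1 pixel further on after the last 0.5 mm commanded step, of which the arm made about 0.3 mm. I relied on the wrist view after release instead. I did not measure the loose items again; nothing touched them as far as the forces and pictures show.

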